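# Close the document case: fold its flap over and tuck the tongue under the strap

## Task

Close the grey document case where it lies, with a fingertip or the outside of the fingers: push its raised flap over towards the strap, then press the crease down until the flap lies flat and the edge of its tongue is tucked under the strap. Do not pinch the flap, pick the case up or shove it about, and leave everything else on the desk where it is.

Things in the scene. Friction and masses are not known exactly. Their poses are not given: they have to be found in the camera images.
- case: Grey plastic document case full of A5 paper, loose on the desk, 0.9 kg: 165 mm (x) by 225 mm (y), top panel 26 mm above the desk. Origin: centre of its underside. x runs from the flap hinge (at x = -80 mm, the side nearer the robot) square across to the strap; y along the hinge; z up. The open mouth, with the paper 7 mm down, reaches from the hinge to 36 mm beyond it; the rest of the top is flat.
- flap_hinge (a point): Middle of the flap's hinge line on the case: x = -80 mm, 27.5 mm above the desk. Same axes as the case.
- strap_edge (a point): Middle of the strap's edge that faces the hinge, on its underside: 100 mm from the hinge, 33 mm above the desk; axes as the case. The strap is moulded across the top panel: 18 mm wide (x), 130 mm long (y), 3 mm thick, with a 7 mm high gap under it, open towards the hinge and 102 mm wide between its two feet.
- flap (a joint): Angle of the flap at its hinge, rad: 0 = folded over, flat on the case; pi/2 = straight up; more = leaning back towards the robot (stop at 2.2). A plain 3 mm plate, 60 mm from hinge to crease, 205 mm wide (y) at the hinge, 155 mm at the crease, corners rounded. The stiff hinge (0.04 N m) stays wherever it is left.
- crease (a point): Middle of the crease between flap and tongue: the flap's outer edge, 60 mm from the hinge; x points along the flap away from the hinge, y along the crease.
- tongue (a joint): Bend at the crease, rad: 0 = tongue in line with the flap, pi/2 = bent square towards the case. It stays as bent (0.015 N m). With its starting bend, folding the flap over sets the tongue's edge on the top panel 7 to 15 mm short of the strap, the crease a ridge 30 to 40 mm high; pressing the ridge down slides the edge under the strap.
- tongue_edge (a point): Middle of the tongue's free edge, at half its thickness; x points along the tongue away from the crease. The tongue is a 3 mm plate, 55 mm from crease to edge, 88 mm wide, rounded at the end.
- eraser: White block eraser in a card sleeve, 50 x 22 x 12 mm, loose beside the case; origin at the centre of its underside. Not to be disturbed.
- pencil: Pencil 165 mm long, 7 mm thick, loose beyond the strap end of the case; origin under its middle. Not to be disturbed.
- protractor: Black half-round protractor, 60 mm radius, 3 mm thick, loose beside the case; origin at the middle of its straight side. Not to be disturbed.
- bowl: Empty green ceramic bowl, 150 mm across, 60 mm high, origin at the centre of its underside. Not to be disturbed.
- pencil_case: Translucent pencil case with a clip-on lid, 79 x 209 x 34 mm, on the near side of the bowl, left of the robot; origin at the centre of its underside. Not to be disturbed.
- notebook_low: Lower of two spiral notebooks stacked crosswise, 148 x 210 x 12 mm, origin at the centre of its underside. Not to be disturbed.
- notebook_top: Upper of the two spiral notebooks, same size, lying across the lower one. Not to be disturbed.

How it is judged (in metres and radians):
On the way:
1. the flap is folded over, its crease lowered towards the case (value of joint flap below 0.8 rad), for 0.1 s.
At the end, for the whole second after the job is handed in: The flap lies flat on the case (hinge within 0.12 rad of shut), the tongue lies along it (bend under 0.25 rad) with its edge at least 8 mm in under the strap and below the strap's underside; the case is at rest, flat on the desk, within 25 mm of where it lay (value of joint flap below 0.12 rad and value of joint tongue below 0.25 rad and x of tongue_edge in the frame of strap_edge above 0.008 m and z of tongue_edge in the frame of strap_edge below -0.001 m and velocity of joint flap between -0.05 and 0.05 rad/s and linear speed of case below 0.01 m/s and distance of case from where it was at the start of the episode below 0.025 m and angle between case's own z axis and vertical below 0.05 rad); the robot touches nothing.
It fails at once if the raised flap is pinched (squeezed with over 25 N while it is being folded) (contact force between the fingers and case above 25 N and value of joint flap above 0.6 rad).
It fails at once if the case is lifted or tipped (height (world z) of case above 0.008 m or angle between case's own z axis and vertical above 0.08 rad).
It fails at once if the case is shoved more than 25 mm along the desk (distance of case from where it was at the start of the episode above 0.025 m).
It fails at once if another thing on the desk is pushed, lifted or carried off (more than 20 mm) (distance of any of eraser, pencil, protractor, bowl, pencil_case, notebook_low, notebook_top from where it was at the start of the episode above 0.02 m).
It also fails if it takes over 35 s, if anything falls off the work surface, if the arm or the gripper's body presses on something with over 40 N, if the wrist force passes 120 N, or if a joint passes its speed limit or range.

## Robot

A 6-joint arm with a two-finger parallel gripper is mounted at the origin on the work surface. World frame = base frame: x ahead of the robot, y to its left, z up, the work surface at z = 0. Lengths are in mm, angles in rad, forces in N, time in s.
With the tool pointing down it reaches from about 400 to 925 mm from the base axis. Payload 12.5 kg.
Tool frame: the origin (TCP) lies midway between the tips of the shut fingers; the grasp point (between the pads) lies 19 mm behind it; z points along the fingers, y is the line along which they close (so a half turn about z gives the same grasp; the last joint's range is limited). The gripper opens to 95 mm and grips with 3 to 60 N. Pads are 20 mm wide; open, the fingers measure 119 mm over their backs; the gripper's body (75 mm by 180 mm) begins 59 mm behind the grasp point.
Start: joints at [1.042, 0.491, 1.559, -0, 1.092, -0.106], TCP at [256.433, 569.99, 214.661] pointing down, gripper open.
Joint ranges: [-3.1, 3.1], [-0.84, 2.19], [0.05, 2.79], [-1.13, 4.28], [0.06, 2.93], [-2.69, 2.69]. Speed limits (rad/s): [2.22, 2.22, 2.79, 3.14, 3.14, 3.14].

## Interface

Orientations are given as [roll, pitch, yaw] about the fixed x, y, z axes, in that order (R = Rz(yaw) Ry(pitch) Rx(roll)).
In Python, from cell import env gives the robot as it stands.
- The arm moves only by the tool arm_command, never from a script. Its argument "targets" is a list of rows, each a list of 5 numbers: the shift along the tool's x, y, z in mm, then the turn about the tool's z in degrees, then the opening, from 0 (shut) to 1 (fully open). In form: [[tx, ty, tz, roll, fingers], ...]. A call has 1 to 5 rows; each row is the pose to reach, as a shift and turn from the pose commanded when the call began, along the tool's axes at that moment; what a row does not reach only later rows make up. A row lasts 1/10 s, in which the tool goes at most 50 mm and 8.59 degrees, less where a joint would pass 70% of its speed; a pose out of reach is approached as far as the arm can. A call with a gripper value outside its range is refused whole. The fingers move at their own pace and stop on an object; the grip force is fixed at half the most. Time passes only in rows, so rows that repeat a pose let the fingers close. It gives the time, the measured TCP pose, the force, the opening and the grip force at its end, in the units of the state.
- env.state(): the state, without advancing time (a new reading comes with each control period).
- env.read_camera(name): name is "scene" or "top" or "wrist"; returns a dict with "frame" (420x560x3 uint8, red, green, blue), "vertical_fov" (degrees; the focal length in pixels is half the picture's height over the tangent of half this angle, whatever the lens; pixels are square), "cx", "cy" (the principal point, pixels), "world_from_camera" (4x4, takes a point from camera to world coordinates); the wrist camera has in their place "hand_eye" (4x4, takes a point from camera to tool coordinates, whose origin is the TCP and whose axes are the flange's). Camera axes: x right, y down, z forward; pixel columns grow to the right and rows downward; lengths in mm; the calibration is good to about 2 mm. The wrist camera is an equidistant fisheye: a pixel r from the principal point sees the ray r / f radians off the axis. A picture is of the moment at which its call begins: read the wrist's pose just before it. There is no depth.
- env.job_done(): hands the job in; it is judged then, once.
The state is a dict: "t": time; "joints": joint angles; "qvel": joint speeds; "tau": joint torques, N m; "eef_pos": TCP position; "tcp_rot": TCP orientation; "ft_force": force on the tool from outside, world axes, zero at the start; "moment": the same for the moment, N m; "opening": opening from 0.0 (shut) to 1.0 (fully open); "grip_force": force on a finger pad.
Only numpy, scipy, OpenCV 4.12 (cv2) and the standard library are available. Lean on these libraries where they do the work, as an engineer would, in place of code of your own. Each camera call takes 0.05 s, during which the arm holds its last target. There are 200 camera calls.

## Working session

There is one attempt and no reset: what is moved stays moved. The work goes in short steps, Python scripts to look and compute and a tool call to move; the robot and the scene stay as the last step left them, time stands still between calls to the robot, and variables do not carry over. Pictures are saved under pics/ and viewed, at most 10 in all, crops included, and the job is handed in when it is done.

Besides the shell and the picture viewer there is one more tool, called after ">>>" by a JSON object that holds its "op" and its "data", one argument or row to a line. arm_command: Moves the arm, as the interface text tells. Its arguments: {"type":"object","properties":{"targets":{"type":"array","items":{"type":"array","items":{"type":"number"}}}},"required":["targets"]}

```bash
mkdir -p pics; ls; python3 - <<'E'
from cell import env
import cv2,numpy as np,pickle
s=env.state();print(s)
d={}
for n in("scene","top"):
    c=env.read_camera(n);d[n]=c
    cv2.imwrite(f"pics/{n}0.png",c["frame"][:,:,::-1]);print(n,c["vertical_fov"],c["cx"],c["cy"],np.round(c["world_from_camera"],3).tolist())
pickle.dump(d,open("d0.pkl","wb"))
E
```

```text
pics
{'t': 0.0, 'joints': array([ 1.04241472e+00,  4.91545602e-01,  1.55947245e+00,  2.26478459e-05,
        1.09171562e+00, -1.05601575e-01]), 'qvel': array([ 9.61643917e-05,  1.75382751e-03,  7.30335694e-04,  1.52234322e-04,
        4.16498111e-04, -6.77428160e-04]), 'tau': array([ 4.66196871e-04, -6.12649155e+01, -2.58168858e+01,  6.92818500e-02,
        4.83222515e-02, -1.61494731e-04]), 'eef_pos': array([256.27948106, 569.7558153 , 214.06250766]), 'tcp_rot': array([-3.14046011e+00, -1.40243323e-04,  2.71880209e+00]), 'ft_force': array([-1.35669996, -0.3085555 ,  0.25871704]), 'moment': array([ 0.020361  , -0.01828102, -0.00937896]), 'grip_force': 0.0, 'opening': 0.9976119660839396}
scene 46.106016471123546 273.65133107852273 210.0329107700288 [[0.609, 0.69, -0.391, 1090.865], [0.793, -0.521, 0.316, -470.124], [0.014, -0.503, -0.864, 1310.388], [0.0, 0.0, 0.0, 1.0]]
top 45.9069454492743 285.338944391446 203.87507575389304 [[-0.013, -0.998, 0.056, 414.742], [-1.0, 0.013, 0.004, -22.247], [-0.005, -0.056, -0.998, 1753.742], [0.0, 0.0, 0.0, 1.0]]
```

View pics/top0.png

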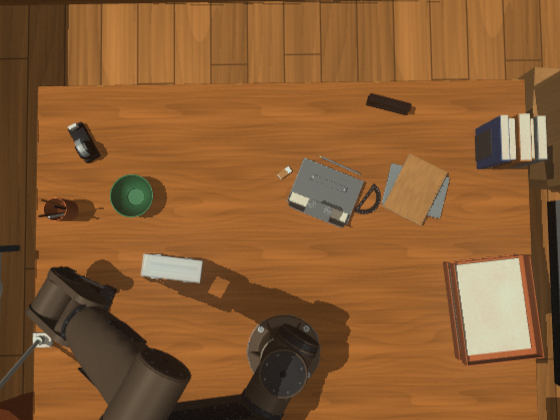

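View pics/scene0.png

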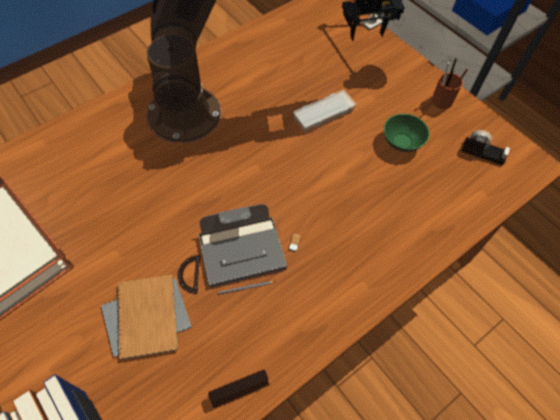

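The top view shows the case around (326,190), strap at about (330,183) and flap at (323,210). The eraser is at (285,172), the protractor at (370,200) and the pencil at (340,165). The scene view shows the case at (243,245) with its flap raised at (236,217). I'll enlarge both.

```bash
python3 - <<'E'
import cv2,pickle,numpy as np
d=pickle.load(open("d0.pkl","rb"))
a=cv2.resize(d["top"]["frame"][145:235,270:390],None,fx=6,fy=6,interpolation=cv2.INTER_CUBIC)[:,:,::-1]
b=cv2.resize(d["scene"]["frame"][195:300,175:308],None,fx=6,fy=5.7,interpolation=cv2.INTER_CUBIC)[:,:,::-1]
cv2.imwrite("pics/a.png",a);cv2.imwrite("pics/b.png",cv2.resize(d["scene"]["frame"][198:298,175:308],None,fx=6,fy=6,interpolation=cv2.INTER_CUBIC)[:,:,::-1])
E
```

```text
(no output)
```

View pics/a.png

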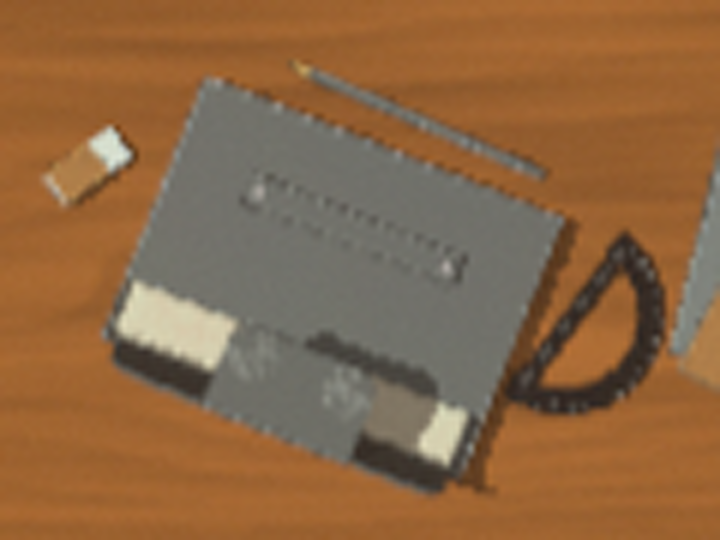

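View pics/b.png

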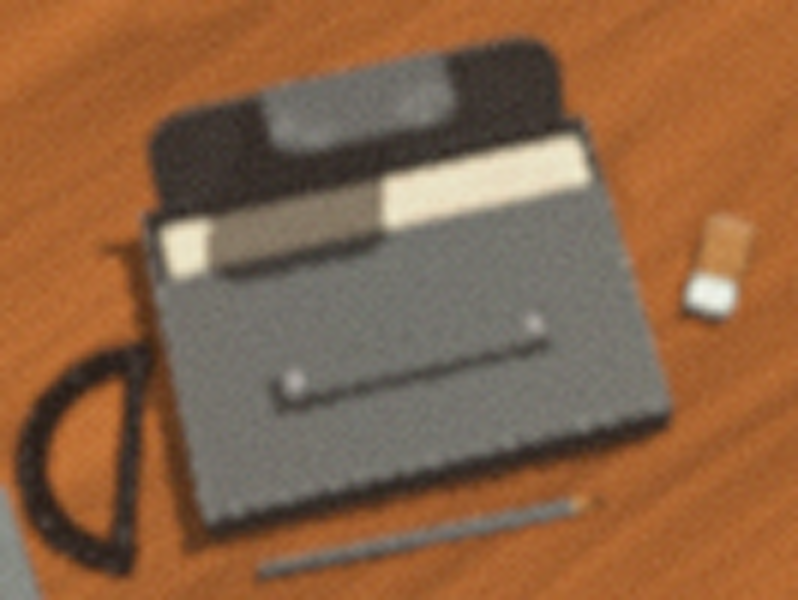

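The flap (dark) stands nearly upright with the tongue bent towards the case. In the top crop the far panel corners are at (207,78) and (572,215), and the strap rivets at (258,190) and (450,268). In the scene crop the panel corners are at about (207,522) and (670,412), the crease corners at (153,130) and (560,60), and the rivets at (293,382) and (535,325).

```bash
cat > h.py <<'E'
import numpy as np
def ray(c,u,v):
    f=210/np.tan(np.radians(c["vertical_fov"]/2)); T=np.array(c["world_from_camera"])
    return T[:3,3],T[:3,:3]@np.array([(u-c["cx"])/f,(v-c["cy"])/f,1])
def onz(c,u,v,z):
    o,d=ray(c,u,v);return o+d*(z-o[2])/d[2]
E
python3 - <<'E'
from h import *;import pickle
np.set_printoptions(precision=1,suppress=True)
d=pickle.load(open("d0.pkl","rb"));t,s=d["top"],d["scene"]
A=lambda x,y,z:onz(t,270+(x-2.5)/6,145+(y-2.5)/6,z)
B=lambda x,y,z:onz(s,175+(x-2.5)/6,198+(y-2.5)/6,z)
fl=[A(207,78,26),A(572,215,26)];fs=[B(670,415,26),B(207,522,26)]
rv=[A(258,190,36),A(450,268,36)];rs=[B(535,325,36),B(293,382,36)]
for n,p in(("far",fl),("far s",fs),("riv",rv),("riv s",rs)):
    e=p[0]-p[1];print(n,p,np.linalg.norm(e),"dir",np.degrees(np.arctan2(e[1],e[0])), "mid",(p[0]+p[1])/2)
print("near left top",A(125,283,26),A(105,335,26))
# hinge ends in scene
print("hinge s",B(145,215,27),B(583,122,27))
for f in (fl,fs):
    e=f[0]-f[1];y=e/np.linalg.norm(e);y[2]=0;x=np.array([y[1],-y[0],0]);print("x",x,"hinge mid",(f[0]+f[1])/2-162.5*x)
    m=(rv[0]+rv[1])/2 if f is fl else (rs[0]+rs[1])/2
    print("far->strap along x",(m-(f[0]+f[1])/2)@x, "y",(m-(f[0]+f[1])/2)@y)
    # crease in the scene: rays meet the vertical-ish planes
    h=(f[0]+f[1])/2-162.5*x
    for uv in((355,83),):
        o,dd=ray(s,175+uv[0]/6,198+uv[1]/6)
        for off in(-30,-20,-10,0,10):
            k=((h+off*x-o)@x)/(dd@x);print(off,o+k*dd)
print("eraser",A(88,165,6),"protr",A(570,340,3),"pencil",A(300,65,5),A(545,175,5))
E
```

```text
far [array([673.3, -82.4,  26. ]), array([ 590.1, -293.9,   26. ])] 227.23446735113689 dir 68.506519873151 mid [ 631.7 -188.1   26. ]
far s [array([677.8, -84.6,  26. ]), array([ 590.8, -287.6,   26. ])] 220.89095998651206 dir 66.8073652684564 mid [ 634.3 -186.1   26. ]
riv [array([ 606. , -110.7,   36. ]), array([ 559.2, -221. ,   36. ])] 119.91516437149347 dir 67.00351566957268 mid [ 582.6 -165.9   36. ]
riv s [array([ 605.9, -109.9,   36. ]), array([ 561. , -218.1,   36. ])] 117.13167215915061 dir 67.41349685564889 mid [ 583.4 -164.    36. ]
near left top [553.8 -32.9  26. ] [523.6 -20.8  26. ]
hinge s [ 440.6 -223.2   27. ] [528.1 -21.5  27. ]
x [ 0.9 -0.4  0. ] hinge mid [ 480.5 -128.6   26. ]
far->strap along x -53.83202601408172 y 2.7468948423038397
-30 [ 457.  -106.4   53.8]
-20 [ 465.7 -111.5   71.1]
-10 [ 474.5 -116.5   88.5]
0 [ 483.3 -121.5  105.9]
10 [ 492.  -126.6  123.3]
x [ 0.9 -0.4  0. ] hinge mid [ 485.  -122.1   26. ]
far->strap along x -55.47175721622022 y 0.25861945449858914
-30 [ 458.6 -107.4   57.1]
-20 [ 467.4 -112.4   74.4]
-10 [ 476.1 -117.4   91.7]
0 [ 484.8 -122.4  109. ]
10 [ 493.6 -127.4  126.3]
eraser [625.6 -12.1   6. ] protr [ 518.5 -294.7    3. ] pencil [ 683.5 -138.3    5. ] [ 616.1 -281.7    5. ]
```

>>> {"op": "arm_command", "data": {
  "targets": [
    [-37,-30,0,0,0],
    [-74,-60,0,0,0],
    [-110,-90,0,0,0],
    [-147,-120,0,0,0],
    [-184,-150,0,0,0]
  ]
}}

```text
t: 0.6
eef_pos: [363.0, 355.9, 214.5]
tcp_rot: [-3.141, -0.0, 2.719]
ft_force: [1.2, 1.3, -0.2]
opening: 0.637
grip_force: 0.0
```

>>> {"op": "arm_command", "data": {
  "targets": [
    [-36,-29,0,0,0],
    [-72,-58,0,0,0],
    [-109,-87,0,0,0],
    [-146,-116,0,0,0],
    [-180,-145,0,-1.5,0]
  ]
}}

```text
t: 1.1
eef_pos: [468.0, 149.7, 214.6]
tcp_rot: [3.142, 0.0, 2.745]
ft_force: [0.7, -0.1, 0.8]
opening: 0.216
grip_force: 0.0
```

>>> {"op": "arm_command", "data": {
  "targets": [
    [-12,-48,10,0,0],
    [-24,-96,20,0,0],
    [-36,-144,30,0,0],
    [-48,-192,45,0,0],
    [-60,-240,60,0,0]
  ]
}}

```text
t: 1.6
eef_pos: [430.1, -90.2, 155.7]
tcp_rot: [3.141, 0.001, 2.745]
ft_force: [0.7, 0.2, 0.3]
opening: 0.004
grip_force: 0.0
```

```bash
python3 - <<'E'
from cell import env
import cv2
c=env.read_camera("scene")
f=c["frame"];cv2.imwrite("pics/s1.png",cv2.resize(f[150:275,160:320],None,fx=4.8,fy=4.8,interpolation=cv2.INTER_CUBIC)[:,:,::-1]);print(env.state()["eef_pos"],env.state()["opening"])
E
```

```text
[428.95393439 -95.26445767 153.74592972] 0.004977423969851586
```

View pics/s1.png

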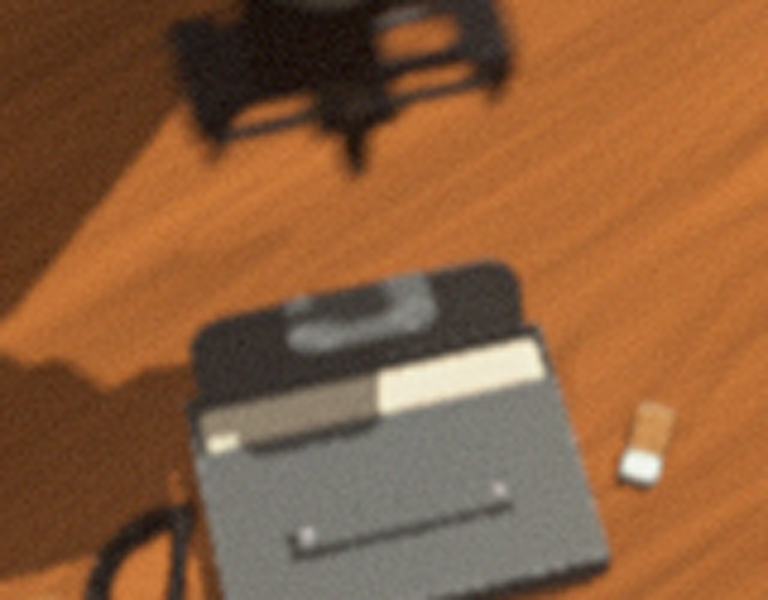

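The shut gripper tip, at crop pixel (352,168), is clear behind the flap and in line with its middle. The flap leans back slightly. I'll descend behind it next.

>>> {"op": "arm_command", "data": {
  "targets": [
    [0,-4,30,0,0],
    [0,-4,60,0,0],
    [0,-4,86,0,0],
    [-10,-4,86,0,0],
    [-20,-4,86,0,0]
  ]
}}

```text
t: 2.15
eef_pos: [448.5, -100.1, 70.4]
tcp_rot: [3.142, -0.001, 2.745]
ft_force: [0.1, 0.2, 0.5]
opening: 0.006
grip_force: 0.0
```

>>> {"op": "arm_command", "data": {
  "targets": [
    [-6,0,0,0,0],
    [-12,0,0,0,0],
    [-18,0,0,0,0],
    [-24,0,0,0,0],
    [-30,0,0,0,0]
  ]
}}

```text
t: 2.65
eef_pos: [475.7, -111.5, 70.3]
tcp_rot: [3.141, 0.0, 2.745]
ft_force: [-0.6, 0.7, 0.4]
opening: 0.009
grip_force: 0.5
```

>>> {"op": "arm_command", "data": {
  "targets": [
    [-8,-2,0,0,0],
    [-15,-4,3,0,0],
    [-21,-6,7,0,0],
    [-26,-8,11,0,0],
    [-30,-8,15,0,0]
  ]
}}

```text
t: 3.15
eef_pos: [500.0, -130.7, 54.5]
tcp_rot: [3.142, -0.0, 2.745]
ft_force: [-1.8, 0.3, 3.9]
opening: -0.002
grip_force: 2.3
```

```bash
python3 - <<'E'
from cell import env
import cv2
c=env.read_camera("scene")
f=c["frame"];cv2.imwrite("pics/s2.png",cv2.resize(f[150:295,170:310],None,fx=4.1,fy=4.1,interpolation=cv2.INTER_CUBIC)[:,:,::-1]);s=env.state();print(s["eef_pos"],s["ft_force"])
E
```

```text
[ 500.26291855 -130.79473921   54.1131171 ] [-0.37512758 -0.83529511  0.83412304]
```

View pics/s2.png

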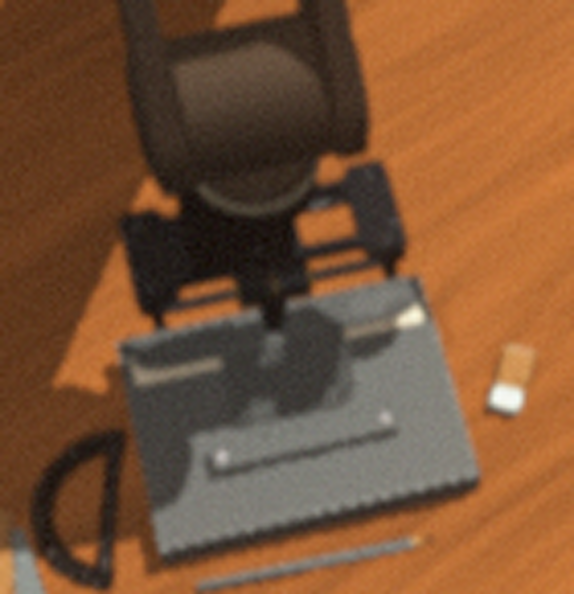

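The flap is folded over: its edge lies towards the strap at (215,455)–(390,415), and the case has not moved. Next I'll lift, move over the ridge and press.

>>> {"op": "arm_command", "data": {
  "targets": [
    [0,0,-25,0,0],
    [-15,0,-25,0,0],
    [-33,0,-25,0,0],
    [-33,0,-20,0,0],
    [-33,0,-15,0,0]
  ]
}}

```text
t: 3.7
eef_pos: [529.7, -142.8, 69.3]
tcp_rot: [3.142, -0.001, 2.745]
ft_force: [-0.2, 0.8, 0.4]
opening: 0.006
grip_force: 0.0
```

>>> {"op": "arm_command", "data": {
  "targets": [
    [0,0,4,0,0],
    [0,0,8,0,0],
    [0,0,11,0,0],
    [-1,0,14,0,0],
    [-1,0,17,0,0]
  ]
}}

```text
t: 4.2
eef_pos: [531.4, -143.6, 53.0]
tcp_rot: [3.142, 0.001, 2.745]
ft_force: [1.3, -1.3, 3.5]
opening: 0.004
grip_force: 1.4
```

>>> {"op": "arm_command", "data": {
  "targets": [
    [-1,0,3,0,0],
    [-2,0,6,0,0],
    [-2,0,9,0,0],
    [-3,0,11,0,0],
    [-3,0,13,0,0]
  ]
}}

```text
t: 4.7
eef_pos: [533.6, -144.5, 39.6]
tcp_rot: [3.142, -0.001, 2.745]
ft_force: [0.6, 0.2, 0.9]
opening: 0.003
grip_force: 0.7
```

```bash
python3 - <<'E'
from cell import env
import cv2
c=env.read_camera("scene")
f=c["frame"];cv2.imwrite("pics/s3.png",cv2.resize(f[170:295,170:310],None,fx=4.7,fy=4.7,interpolation=cv2.INTER_CUBIC)[:,:,::-1]);s=env.state();print(s["eef_pos"],s["ft_force"])
E
```

```text
[ 533.62449208 -144.49902126   39.41905855] [ 0.26212199 -0.70266681  0.08988478]
```

View pics/s3.png

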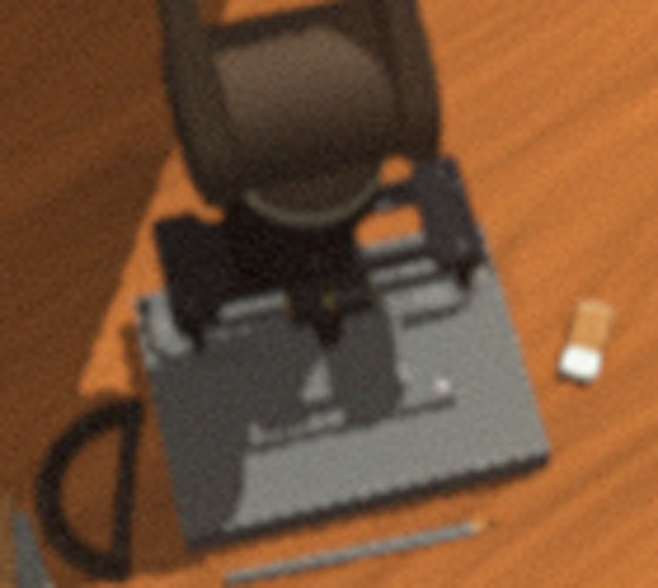

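The ridge is going down and the tongue runs to the strap at (260,435)–(450,385). The case and its neighbours are in place. I'll keep pressing.

>>> {"op": "arm_command", "data": {
  "targets": [
    [0,0,2,0,0],
    [-1,0,4,0,0],
    [-1,0,6,0,0],
    [-1,0,8,0,0],
    [-1,0,9,0,0]
  ]
}}

```text
t: 5.25
eef_pos: [534.9, -145.0, 30.8]
tcp_rot: [3.142, -0.0, 2.745]
ft_force: [0.5, -0.2, 0.7]
opening: 0.006
grip_force: 0.5
```

>>> {"op": "arm_command", "data": {
  "targets": [
    [0,0,1,0,0],
    [0,0,2,0,0],
    [0,0,3,0,0],
    [0,0,3,0,0],
    [0,0,3,0,0]
  ]
}}

```text
t: 5.75
eef_pos: [534.9, -145.0, 29.2]
tcp_rot: [3.142, 0.001, 2.745]
ft_force: [-3.4, 1.3, 17.7]
opening: 0.007
grip_force: 8.6
```

The crease is seated (18 N at z = 29). I'll also press the tongue just short of the strap, then retreat.

>>> {"op": "arm_command", "data": {
  "targets": [
    [0,0,-14,0,0],
    [-12,0,-14,0,0],
    [-23,0,-12,0,0],
    [-23,0,-6,0,0],
    [-23,0,-1,0,0]
  ]
}}

```text
t: 6.25
eef_pos: [556.4, -154.1, 28.9]
tcp_rot: [3.141, 0.0, 2.745]
ft_force: [-18.5, 5.7, 86.6]
opening: 0.005
grip_force: 43.4
```

>>> {"op": "arm_command", "data": {
  "targets": [
    [0,0,1,0,0],
    [0,0,1,0,0],
    [0,0,0,0,0],
    [0,0,-40,0,0],
    [0,0,-80,0,0]
  ]
}}

```text
t: 6.75
eef_pos: [555.1, -153.5, 108.2]
tcp_rot: [3.142, -0.004, 2.745]
ft_force: [-0.2, -0.3, 1.1]
opening: 0.007
grip_force: 0.0
```

>>> {"op": "arm_command", "data": {
  "targets": [
    [40,20,-45,0,0],
    [80,50,-60,0,0],
    [80,100,-60,0,0],
    [80,150,-60,0,0],
    [80,200,-60,0,0]
  ]
}}

```text
t: 7.25
eef_pos: [556.1, 55.3, 168.8]
tcp_rot: [-3.142, -0.0, 2.745]
ft_force: [0.4, -0.9, -0.8]
opening: 0.003
grip_force: 0.0
```

>>> {"op": "arm_command", "data": {
  "targets": [
    [0,45,0,0,0],
    [0,90,0,0,0],
    [0,130,0,0,0],
    [0,130,0,0,0],
    [0,130,0,0,0]
  ]
}}

```text
t: 7.75
eef_pos: [605.9, 174.0, 167.6]
tcp_rot: [-3.14, -0.002, 2.747]
ft_force: [0.5, 0.6, -0.3]
opening: 0.005
grip_force: 0.0
```

```bash
python3 - <<'E'
from cell import env
import cv2,numpy as np
c=env.read_camera("scene");t=env.read_camera("top")
g=lambda f:cv2.resize(f,(560,420) ,interpolation=cv2.INTER_CUBIC)[:,:,::-1]
a=cv2.resize(c["frame"][195:300,175:308],(399*2-20,590),interpolation=cv2.INTER_CUBIC)[:,:,::-1]
cv2.imwrite("pics/s4.png",a)
cv2.imwrite("pics/t4.png",cv2.resize(t["frame"][145:235,270:390],None,fx=6,fy=6,interpolation=cv2.INTER_CUBIC)[:,:,::-1]);s=env.state();print(s["eef_pos"],s["ft_force"],s["t"])
E
```

```text
[605.88953404 172.6285097  168.27206446] [ 0.04529425 -0.3987745   0.37717619] 7.85
```

View pics/s4.png

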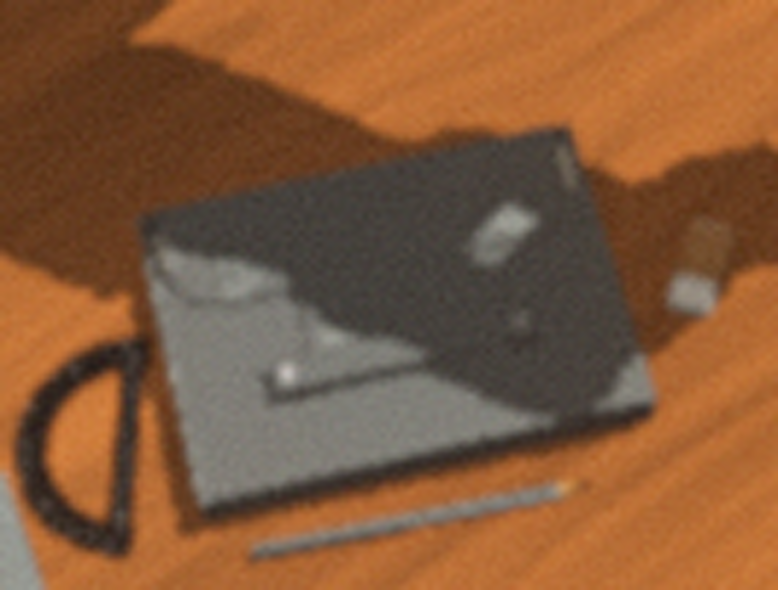

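View pics/t4.png

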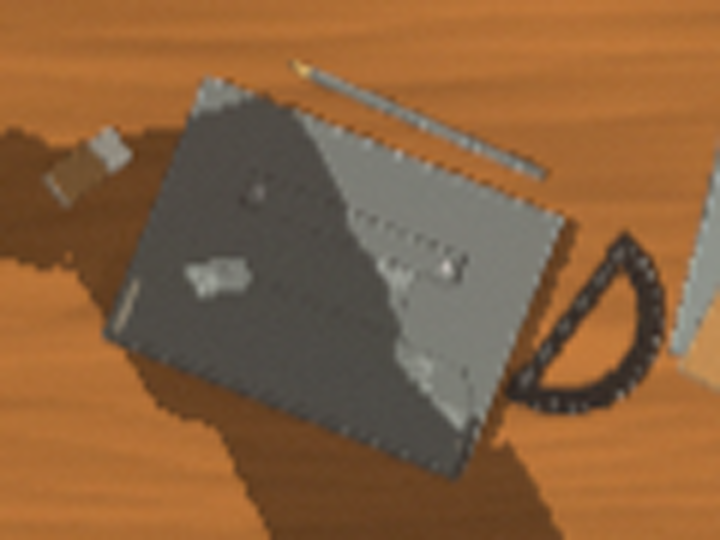

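The flap lies flat over the mouth, and the tongue runs under the strap, whose outline between the rivets is unbroken at (258,190)–(450,268). The case's far corners are still at (207,78) and (572,215), and the eraser, pencil and protractor have not moved. I'm handing in.

```bash
python3 -c "
from cell import env
print(env.job_done())"
```

```text
the job is handed in; nothing more can be done
None
```

I closed the case and handed the job in: the last pictures show the flap flat, the tongue under the strap and nothing on the desk displaced, though one press on the tongue reached 87 N, harder than I meant (the wrist limit is 120 N); I got no verdict back.

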